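# Shut the sample chest and pick it up ready to carry

### The arm

A 6-joint arm with a two-finger parallel gripper is mounted at the origin on the work surface. World frame = base frame: x ahead of the robot, y to its left, z up, the work surface at z = 0. Lengths are in mm, angles in rad, forces in N, time in s.
With the tool pointing down it reaches from about 425 to 925 mm from the base axis. Payload 12.5 kg.
Tool frame: the origin (TCP) lies at the very end of the fingers, on their centre line; the grasp point (between the pads) lies 19 mm behind it (manip.grasp_offset is the distance from the TCP to the grasp point, in mm); z points along the fingers, y is the direction in which the jaws open and shut (so a half turn about z gives the same grasp; the last joint's range is limited). The gripper opens to 85 mm and grips with 20 to 120 N. Pads are 22 mm wide; open, the fingers measure 114 mm over their backs; the gripper's body (76 mm by 85 mm) begins 54 mm behind the grasp point. The pads swing forward as they close: fully open they stand 13 mm farther back than shut.
Start: joints at [-1.353, 0.491, 1.559, -0, 1.092, -0.106], TCP at [198.88, -592.532, 208.227] pointing down, gripper open.
Joint ranges: [-3.1, 3.1], [-0.84, 2.19], [0.05, 2.79], [-1.13, 4.28], [0.06, 2.93], [-2.69, 2.69]. Speed limits (rad/s): [2.22, 2.22, 2.79, 3.14, 3.14, 3.14].

### API

Orientations are given as a unit quaternion [x, y, z, w].
In Python, from plant import manip gives the robot as it stands.
- The arm moves only by the shell command python3 -m jog 'ROWS' [FORCE]. ROWS is JSON, a list of rows, each a list of 3 entries, a list of its own where there are three numbers: the closure, from 0 (fully open) to 1 (shut), then the shift along the tool's x, y, z in mm, then the turn about the tool's z in rad. A call has 1 to 20 rows; each row is the pose to reach, as a shift and turn from the pose commanded when the call began, along the tool's axes at that moment; what a row does not reach only later rows make up. A row lasts 1/10 s, in which the tool goes at most 50 mm and 8.59 degrees, less where a joint would pass 70% of its speed; a pose out of reach is approached as far as the arm can. A call with a gripper value outside its range is refused whole. The fingers move at their own pace and stop on an object; FORCE is the grip in N (left out, the last holds). Time passes only in rows, so rows that repeat a pose let the fingers close. It gives the time, the measured TCP pose, the force and the opening at its end, in the units of the state.
- manip.read_state(): the state, without advancing time (a new reading comes with each control period).
- manip.read_camera(name): name is "scene" or "side" or "wrist"; returns a dict with "img" (480x640x3 uint8, red, green, blue), "depth" (480x640 float32, mm along the optical axis (not along the pixel's ray), 0 where there is no reading), "fovy" (degrees; the focal length in pixels is half the picture's height over the tangent of half this angle, whatever the lens; pixels are square), "cx", "cy" (the principal point, pixels), "R" (3x3) and "t" (3): a world point X has camera coordinates R X + t. Camera axes: x right, y down, z forward; pixel columns grow to the right and rows downward; lengths in mm; the calibration is good to about 2 mm. A picture is of the moment at which its call begins.
- manip.sign_off(): hands the job in, once; it reports no verdict.
Trained networks look in a picture, given as the dict that the camera call returned (one of the last four; its "shot" number tells which), for a name from the list of things; names that differ only in an ending like _2 or _b are one class to them, and where a whole thing is asked for, a point or a joint stands for the part that bears it (a point fixed in the world has none). Each returns a list of dicts, best first, with "conf" (0 to 1); they miss things now and then, are a little off and sometimes report something else, mostly with a low value. They report only what shows in the picture. A call takes as long as a camera call.
- manip.find_in(target, picture): "point" ([column, row] as shares, 0 to 1, of the picture: columns of its width, rows of its height, amid what is visible of it).
- manip.trace(target, picture): "mask" (480x640 bool, what is visible of it) and "point" ([column, row] as shares, 0 to 1, of the picture: columns of its width, rows of its height, amid what is visible of it).
- manip.mark_of(target, picture): "point" ([column, row] as shares, 0 to 1, of the picture: columns of its width, rows of its height: a listed point, or the origin of a listed thing).
The state is a dict: "clock": time; "joint_pos": joint angles; "qd": joint speeds; "joint_efforts": joint torques, N m; "ee_pos": TCP position; "ee_rot": TCP orientation; "wrist_force": force on the tool from outside, world axes, zero at the start; "ft_torque": the same for the moment, N m; "grip_width": finger opening in mm.
Only numpy, scipy, OpenCV 4.12 (cv2) and the standard library are available. Lean on these libraries where they do the work, as an engineer would, in place of code of your own. Each camera call takes 0.05 s, during which the arm holds its last target.

### The job

The top drawer of the trimmings sample chest has been left open. While the chest still stands on the desk, push that drawer fully home until its catch snaps in, then lift the chest by its carry handle a good 10 cm clear of the desk and keep it there level, still and with both drawers shut: finish while holding it in the air. Leave the mug, stapler, tape dispenser and calculator where they are.

Things in the scene. Friction and masses are not known exactly. Their poses are not given: they have to be found in the camera images.
- chest_base (a point): Centre of the underside of the loose sample chest: a grey plastic desktop chest on four rubber feet, 160 mm deep (x), 240 mm wide (y), 121 mm high to its flat top, 0.7 to 0.9 kg in all, with two white drawers one above the other and a black arch handle on top. Axes are the chest's own: x points from the drawer fronts to the back (so a drawer is pushed shut along +x and opens to -x), z up. It stands loose on the desk and slides if it is pushed with more than about 5 N.
- chest_grip (a point): Centre of the grip bar of the chest's carry handle, 159 mm above the chest's underside, over the middle of the chest; axes as the chest's. The bar is 20 mm thick (x), 16 mm high (z) and 126 mm long (y), fixed rigidly on two posts at its ends (98 mm free between them), with 30 mm clear between the bar and the chest's top. The chest's weight hangs about under its middle.
- drawer_lip (a point): Middle of the front face of the top drawer's finger lip, a bar 80 mm long (y) and 8 mm high (z) that stands out 8 mm from the top drawer's front; it moves with the drawer and lies 106 mm above the chest's underside (15 mm below the chest's top). Axes as the chest's. With the drawer home it lies 88 mm in front of (-x) the chest's middle. The drawer front is 238 mm wide and 51 mm high.
- top_drawer (a joint): How far the top drawer is out, m: 0 is home, at most 0.100; it starts 0.04 to 0.075 out. It slides with about 1 N of friction and stays where it is left; a sprung roller catch pushes back with up to about 2 N more from 8 to 4 mm out, and inside about 2.5 mm it draws the drawer home and keeps it there.
- lower_drawer (a joint): How far the lower drawer is out, m: it is home (0) at the start, held by the same kind of catch.
- mug: White mug, 82 mm across, 92 mm high, loose; origin under its centre. Bystander.
- stapler: Black stapler, 138 x 36 mm, 52 mm high, loose; origin under its centre. Bystander.
- tape_dispenser: Grey tape dispenser with a roll, 140 x 58 mm, 86 mm high, loose; origin under its centre. Bystander.
- calculator: Flat grey calculator, 150 x 105 mm, 23 mm high, loose; origin under its centre. Bystander.

How it is judged:
By the outcome, as a careful person would: the job done as asked, in the order asked, and still so for the second after the job is handed in, while the arm keeps its last pose, push and grip.
It also fails if it takes over 48 s, if anything falls off the work surface, if the arm or the gripper's body presses on something with over 40 N, if the wrist force passes 120 N, or if a joint passes its speed limit or range.

## Working session

There is one attempt and no reset: what is moved stays moved. The work goes in short steps, Python scripts to look and compute and a shell command to move; the robot and the scene stay as the last step left them, time stands still between calls to the robot, and variables do not carry over. Pictures are saved under pics/ and viewed, and the job is handed in when it is done.

```bash
ls; mkdir -p pics
cat > h.py <<'E'
import numpy as np, cv2
from plant import manip
def save(p,n): cv2.imwrite('pics/'+n+'.png',p['img'][:,:,::-1])
def ray(p,pt):
    f=240/np.tan(np.radians(p['fovy'])/2); u,v=pt[0]*640,pt[1]*480
    R=np.array(p['R']);t=np.array(p['t'])
    d=R.T@np.array([(u-p['cx'])/f,(v-p['cy'])/f,1]); return -R.T@t,d
def atz(p,pt,z):
    o,d=ray(p,pt); return o+d*(z-o[2])/d[2]
def cloud(p,mask=None):
    f=240/np.tan(np.radians(p['fovy'])/2)
    v,u=np.mgrid[0:480,0:640]; D=p['depth']; m=D>0
    if mask is not None: m&=mask
    C=np.stack([(u[m]-p['cx'])/f*D[m],(v[m]-p['cy'])/f*D[m],D[m]],1)
    return (C-np.array(p['t']))@np.array(p['R'])
E
python3 - <<'E'
from h import *
s=manip.read_state(); print({k:np.round(v,3) for k,v in s.items()})
for n in ['scene','side','wrist']:
    p=manip.read_camera(n); save(p,n+'0')
    print(n,'campos',-np.array(p['R']).T@np.array(p['t']))
    for t,z in [('chest_base',0),('chest_grip',159),('drawer_lip',106),('mug',0),('stapler',0),('tape_dispenser',0),('calculator',0)]:
        r=manip.mark_of(t,p)
        for q in r[:2]: print(t,round(q['conf'],2),np.round(np.array(q['point'])*[640,480]),np.round(atz(p,q['point'],z)))
E
```

```text
pics
{'clock': np.float64(0.0), 'joint_pos': array([-1.353,  0.492,  1.559,  0.   ,  1.092, -0.106]), 'qd': array([ 0.001,  0.   , -0.001, -0.   , -0.002,  0.001]), 'joint_efforts': array([-0.0000e+00, -6.1846e+01, -2.6160e+01, -0.0000e+00,  4.0000e-03,
        0.0000e+00]), 'ee_pos': array([ 198.833, -592.254,  207.618]), 'ee_rot': array([ 0.987,  0.161, -0.   , -0.001]), 'wrist_force': array([ 0.623, -0.481, -1.043]), 'ft_torque': array([ 0.014,  0.016, -0.047]), 'grip_width': np.float64(85.631)}
scene campos [1456.62037791  305.92653834  908.87299064]
chest_grip 0.96 [311. 273.] [638.  60. 159.]
drawer_lip 0.82 [369. 263.] [516. 146. 106.]
mug 0.56 [139. 232.] [ 442. -446.    0.]
stapler 0.81 [480. 342.] [564. 392.  -0.]
tape_dispenser 0.78 [107. 290.] [ 648. -406.    0.]
tape_dispenser 0.19 [193. 204.] [ 292. -372.    0.]
calculator 0.82 [189. 204.] [ 295. -380.    0.]
side campos [ 148.77851506  768.10149949 1101.54991158]
chest_grip 0.84 [243. 224.] [641.  57. 159.]
drawer_lip 0.73 [278. 279.] [509. 140. 106.]
mug 0.65 [379. 168.] [ 442. -440.    0.]
stapler 0.56 [210. 384.] [563. 396.   0.]
tape_dispenser 0.6 [315. 158.] [ 645. -404.    0.]
calculator 0.59 [420. 193.] [ 290. -379.    0.]
wrist campos [ 273.21677903 -567.86098215  373.78076988]
calculator 0.98 [131.  31.] [ 288. -381.    0.]
```

View pics/scene0.png

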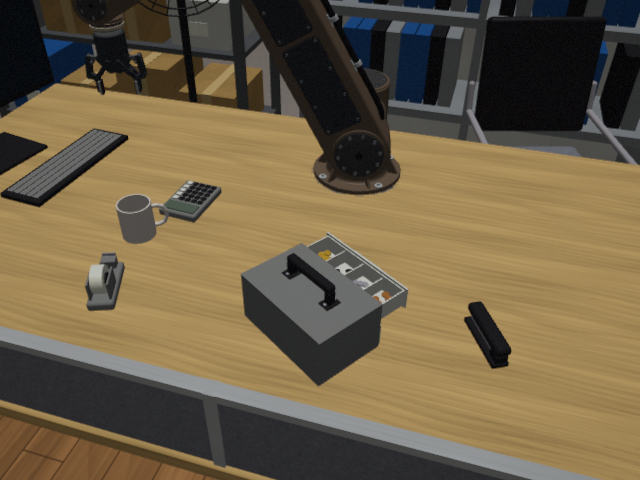

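View pics/side0.png

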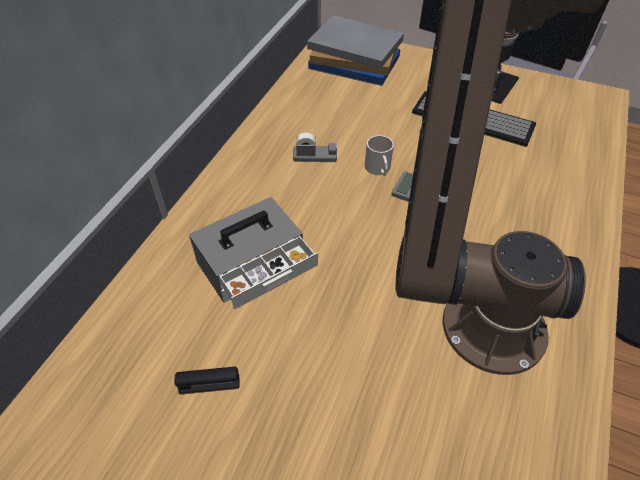

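Run:
```python
from h import *
for n in ['scene','side']:
    p=manip.read_camera(n)
    for t in ['chest_base','chest_grip','drawer_lip']:
        r=manip.trace(t,p)
        if not r: print(t,'none');continue
        P=cloud(p,r[0]['mask']); print(n,t,r[0]['conf'],r[0]['mask'].sum(),np.percentile(P,[2,50,98],axis=0).round())
    P=cloud(p)
    box=(abs(P[:,0]-600)<220)&(abs(P[:,1]-80)<230)
    top=P[box&(abs(P[:,2]-121)<4)]
    if len(top)>20:
        c,sz,a=cv2.minAreaRect(top[:,:2].astype(np.float32)); print(n,'top rect',c,sz,a,len(top))
    bar=P[box&(P[:,2]>157)&(P[:,2]<175)]
    c,sz,a=cv2.minAreaRect(bar[:,:2].astype(np.float32)); print(n,'bar',c,sz,a,len(bar),bar.mean(0), bar[:,2].max())
    low=P[box&(P[:,2]>102)&(P[:,2]<113)]; np.save(n+'.npy',P[box])
```

```text
scene chest_base 0.89 15462 [[474. -69.  11.]
 [661.  88. 111.]
 [763. 213. 165.]]
scene chest_grip 0.77 983 [[605.   2. 122.]
 [648.  66. 160.]
 [680. 114. 168.]]
scene drawer_lip 0.86 2857 [[461.  25.  71.]
 [533. 140.  93.]
 [621. 231. 117.]]
scene top rect (610.2559814453125, 73.72137451171875) (243.66555786132812, 227.57431030273438) 56.85794448852539 6132
scene bar (638.3421630859375, 57.286163330078125) (127.40270233154297, 21.912593841552734) 56.637176513671875 581 [642.36693383  59.13513861 164.35415649] 171.24667435258178
side chest_base 0.61 8458 [[471. -47.  40.]
 [604.  95. 118.]
 [744. 214. 166.]]
side chest_grip 0.92 679 [[596.   2. 120.]
 [638.  62. 160.]
 [680. 115. 170.]]
side drawer_lip 0.62 3329 [[460.  10.  70.]
 [548. 120.  87.]
 [632. 226. 117.]]
side top rect (610.6512451171875, 74.69114685058594) (241.11520385742188, 232.79776000976562) 56.44529342651367 3857
side bar (639.1260375976562, 57.619110107421875) (125.39572143554688, 22.832996368408203) 56.76237487792969 390 [636.92544939  59.73717408 165.05122258] 171.83486250952387
```

Scene: the chest stands mid-desk with its bar at scene pixel (311,273) and side pixel (243,224). The top drawer is open towards the robot and its lip is at side pixel (278,279). The stapler, mug, tape dispenser and calculator are well clear. Estimates: grip at (639,58), chest x axis at about -33.4°, drawer about 65 mm out.

```bash
cat >> h.py <<'E'
from scipy.spatial.transform import Rotation as Ro
G=np.array([639.,58.]);YAW=-33.4
def cpt(x,y,z,G=G,yaw=YAW):
    a=np.radians(yaw); return np.array([G[0]+x*np.cos(a)-y*np.sin(a),G[1]+x*np.sin(a)+y*np.cos(a),z])
def go(P,toolx=None):
    s=manip.read_state(); R=Ro.from_quat(s['ee_rot']).as_matrix()
    d=R.T@(np.array(P)-s['ee_pos']); yw=np.degrees(np.arctan2(R[1,0],R[0,0]))
    print('shift',d.round(1),'turn',None if toolx is None else round(-np.radians(toolx-yw),3),'at',s['ee_pos'].round(1),'yaw',yw.round(2))
E
python3 -c "
from h import *
go([560,-200,230],56.6)
go([520,50,230],56.6)
go(cpt(-200,0,200),56.6)"
```

```text
shift [ 467.2 -257.2  -21.8] turn -0.664 at [ 198.9 -592.5  208.2] yaw 18.55
shift [ 508.9 -507.   -21.8] turn -0.664 at [ 198.9 -592.5  208.2] yaw 18.55
shift [ 501.  -634.2    8.1] turn -0.664 at [ 198.9 -592.5  208.2] yaw 18.55
```

```bash
python3 -m jog '[[1,[467,-257,-22],-0.664],[1,[467,-257,-22],-0.664],[1,[467,-257,-22],-0.664],[1,[467,-257,-22],-0.664],[1,[467,-257,-22],-0.664],[1,[467,-257,-22],-0.664],[1,[467,-257,-22],-0.664],[1,[467,-257,-22],-0.664],[1,[467,-257,-22],-0.664],[1,[467,-257,-22],-0.664],[1,[509,-507,-22],-0.664],[1,[509,-507,-22],-0.664],[1,[509,-507,-22],-0.664],[1,[509,-507,-22],-0.664],[1,[509,-507,-22],-0.664],[1,[501,-634,8],-0.664],[1,[501,-634,8],-0.664],[1,[501,-634,8],-0.664],[1,[501,-634,8],-0.664],[1,[501,-634,8],-0.664]]'
python3 - <<'E'
from h import *
for n in ['wrist','side']:
    p=manip.read_camera(n); save(p,n+'1')
    for t,z in [('chest_grip',159),('drawer_lip',106)]:
        for q in manip.mark_of(t,p)[:1]: print(n,t,round(q['conf'],2),np.round(np.array(q['point'])*[640,480]),np.round(atz(p,q['point'],z)))
    P=cloud(p)
    box=(abs(P[:,0]-600)<220)&(abs(P[:,1]-80)<230)
    bar=P[box&(P[:,2]>160)&(P[:,2]<172)&(np.hypot(P[:,0]-639,P[:,1]-58)<85)]
    if len(bar)>20:
        c,sz,a=cv2.minAreaRect(bar[:,:2].astype(np.float32)); print(n,'bar',c,sz,a)
print(manip.read_state()['clock'])
go(cpt(-200,0,96),56.6)
E
```

```text
clock: 3.6
ee_pos: [471.7, 169.0, 200.1]
ee_rot: [0.88, 0.475, -0.0, 0.0]
wrist_force: [0.2, -0.3, 0.1]
grip_width: 0.1
wrist drawer_lip 0.76 [384. 236.] [506. 140. 106.]
wrist bar (609.3280639648438, 32.86586380004883) (58.63959503173828, 10.140923500061035) 66.75093078613281
side chest_grip 0.82 [243. 223.] [641.  56. 159.]
side drawer_lip 0.64 [276. 276.] [516. 135. 106.]
side bar (642.2699584960938, 63.629417419433594) (110.6202392578125, 25.000446319580078) 56.73760223388672
3.9
shift [  0.7  -1.2 104.3] turn -0.002 at [472.7 166.9 200.3] yaw 56.49
```

View pics/wrist1.png

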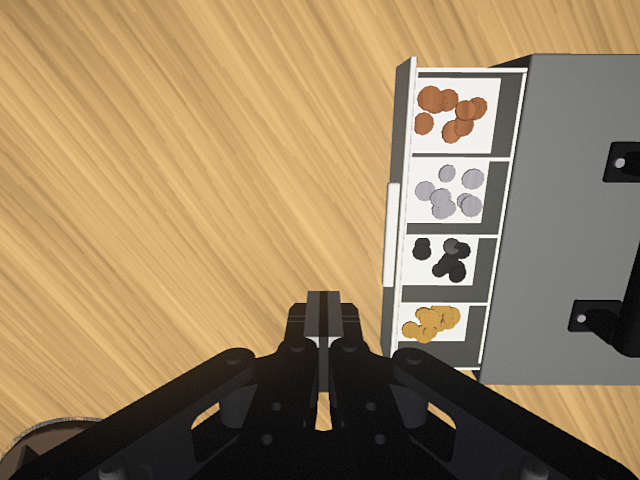

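View pics/side1.png

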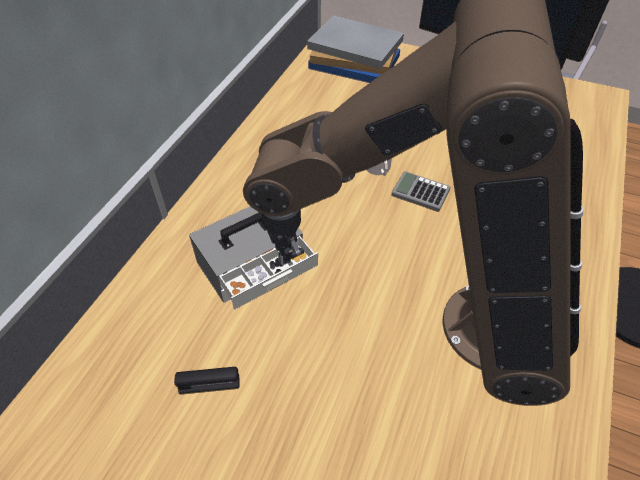

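Run:
```python
from h import *
for n in ['wrist']:
    p=manip.read_camera(n); P=cloud(p)
    a=np.radians(YAW); d=P[:,:2]-G; cx=d@[np.cos(a),np.sin(a)]; cy=d@[-np.sin(a),np.cos(a)]
    for lo,hi,x0,x1,y0,y1 in [(100,112,-170,-140,-38,38),(112,120,-165,-130,-110,110)]:
        m=(P[:,2]>lo)&(P[:,2]<hi)&(cx>x0)&(cx<x1)&(cy>y0)&(cy<y1)
        print(m.sum(),np.percentile(cx[m],[1,5,25,50,75,99]).round(1),np.percentile(cy[m],[1,99]).round(1))
        yb=np.arange(y0,y1,15.); e=[(y+7,np.percentile(cx[m&(cy>y)&(cy<y+15)],5)) for y in yb if (m&(cy>y)&(cy<y+15)).sum()>5]
        e=np.array(e); print(np.degrees(np.arctan(np.polyfit(e[:,0],e[:,1],1)[0])),e[:,1].round(1))
    m=(P[:,2]>118.5)&(P[:,2]<124)&(cx>-90)&(cx<-30)&(abs(cy)<125)
    e=np.array([(y+5,np.percentile(cx[m&(cy>y)&(cy<y+10)],3)) for y in range(-110,100,10) if (m&(cy>y)&(cy<y+10)).sum()>5])
    print('top edge',np.degrees(np.arctan(np.polyfit(e[:,0],e[:,1],1)[0])),e[:,1].round(1), np.percentile(cy[m],[0.5,99.5]))
```

```text
1478 [-155.9 -155.7 -154.1 -151.3 -148.6 -141.4] [-37.2  36. ]
4.229379768368296 [-155.7 -155.7 -155.7 -155.8 -155.7 -148. ]
2057 [-148.  -147.9 -147.5 -146.4 -145.2 -142. ] [-99.5 108.6]
-0.003436988473911121 [-147.9 -147.9 -147.9 -147.9 -147.9 -147.9 -147.9 -147.9 -147.8 -147.9
 -148.  -147.9 -147.9 -147.9 -147.9]
top edge -0.015537389217142698 [-75.7 -75.8 -75.8 -75.7 -75.9 -75.8 -75.7 -75.6 -75.9 -75.8 -75.9 -75.7
 -75.9 -75.9 -75.9 -75.8 -75.7 -75.9 -75.8 -75.8 -75.8] [-121.73136718  114.79552682]
```

```bash
python3 -m jog '[[1,[0,-1,50],0],[1,[0,-1,103],0],[1,[0,-1,103],0],[1,[0,5,103],0],[1,[0,12,103],0],[1,[0,18,103],0],[1,[0,24,103],0],[1,[0,30,103],0],[1,[0,36,103],0],[1,[0,42,103],0],[1,[0,48,103],0],[1,[0,54,103],0],[1,[0,60,103],0],[1,[0,64,103],0],[1,[0,68,103],0],[1,[0,70,103],0],[1,[0,70,103],0]]'
python3 - <<'E'
from h import *
p=manip.read_camera('wrist'); save(p,'wrist2')
p=manip.read_camera('side'); save(p,'side2'); s=manip.read_state(); print(s['wrist_force'],s['clock'])
d=s['ee_pos'][:2]-G;a=np.radians(YAW);print(d@[np.cos(a),np.sin(a)],d@[-np.sin(a),np.cos(a)])
E
```

```text
clock: 5.65
ee_pos: [530.7, 129.3, 97.1]
ee_rot: [0.881, 0.474, -0.0, 0.0]
wrist_force: [-0.0, 0.2, 0.3]
grip_width: 0.4
[ 1.04499094  0.18149848 -0.50021398] 5.75
-129.96531769586232 -0.11964897165363929
```

View pics/wrist2.png

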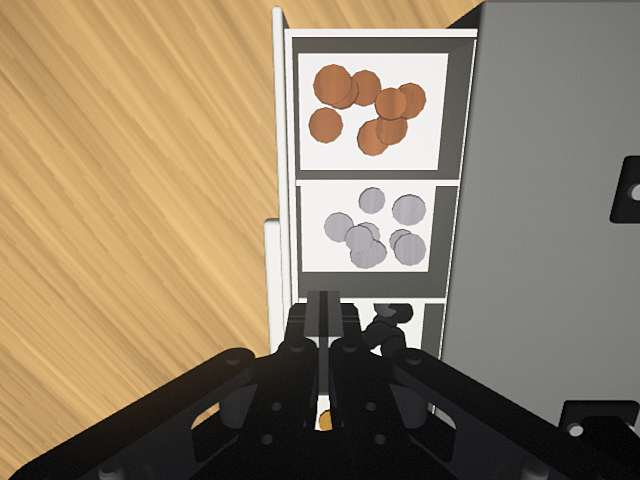

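View pics/side2.png

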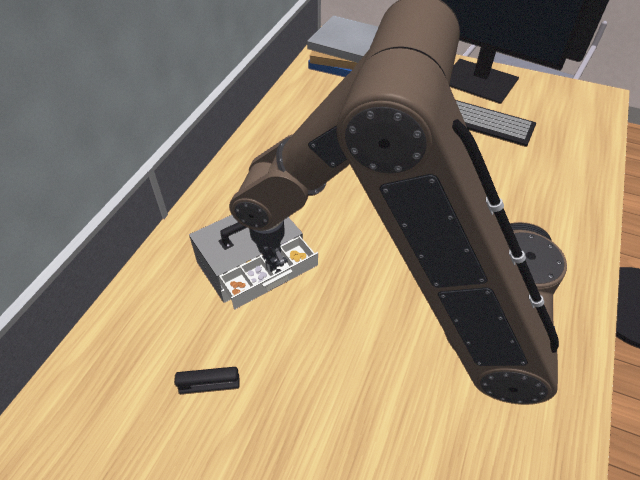

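The wrist view shows the fingertips at column 323, to the right of the lip (column 270) and of the front panel (column 290). They may be over or inside the drawer instead of in front of it, so I'll measure before doing anything else.

Run:
```python
from h import *
a=np.radians(YAW)
for n in ['wrist','side','scene']:
    p=manip.read_camera(n); P=cloud(p); 
    if n=='scene': save(p,'scene2')
    d=P[:,:2]-G; cx=d@[np.cos(a),np.sin(a)]; cy=d@[-np.sin(a),np.cos(a)]
    for y0,y1 in [(-35,-20),(15,35),(45,100)]:
        m=(P[:,2]>101)&(P[:,2]<120)&(cx>-200)&(cx<-60)&(cy>y0)&(cy<y1)
        print(n,y0,m.sum(), np.percentile(cx[m],[1,5,25]).round(1) if m.sum()>5 else '')
    if n=='wrist':
        f=240/np.tan(np.radians(p['fovy'])/2); print(f,p['cx'],p['cy'])
        for (u,v) in [(323,300),(323,330),(270,260),(288,260),(300,320)]:
            z=p['depth'][v,u]; X=(np.array([(u-p['cx'])/f*z,(v-p['cy'])/f*z,z])-p['t'])@np.array(p['R']); print(u,v,z,X.round(),((X[:2]-G)@[np.cos(a),np.sin(a)]).round(1))
```

```text
wrist -35 363 [-155.7 -155.3 -153.2]
wrist 15 1897 [-155.6 -154.7 -150.9]
wrist 45 5709 [-147.8 -147.1 -144.3]
370.76174360748297 323.09626715195486 237.2415729718994
323 300 145.30019 [536. 138. 132.] -130.3
323 330 125.75719 [535. 138. 153.] -130.3
270 260 163.2526 [521. 158. 110.] -153.6
288 260 156.22865 [529. 155. 117.] -145.0
300 320 139.12396 [526. 139. 140.] -138.9
side -35 41 [-155.4 -154.8 -152.7]
side 15 84 [-155.8 -154.7 -150.3]
side 45 236 [-149.7 -148.4 -146.1]
scene -35 32 [-144.1 -142.8 -140.5]
scene 15 99 [-155.8 -148.5 -144.4]
scene 45 303 [-147.9 -145.8 -143.6]
```

View pics/scene2.png

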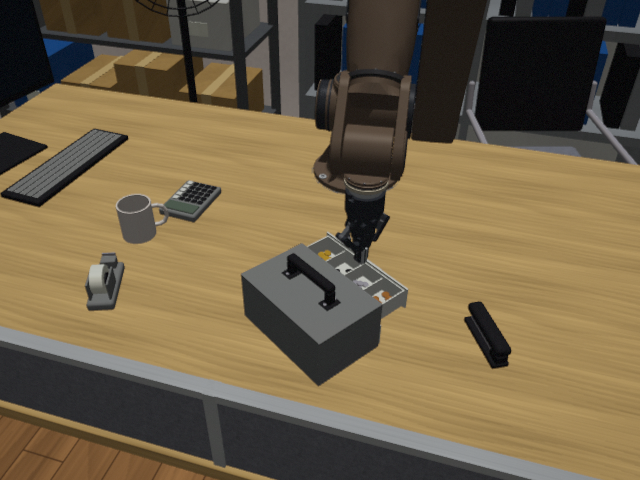

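The drawer has not moved (lip still at -155.7) and there is no contact force. The fingers came down inside the open drawer because the descent lagged behind the sideways move. I'll lift out, go back in front, and descend as a separate call.

```bash
python3 -m jog '[[1,[0,0,-45],0],[1,[0,0,-75],0],[1,[0,0,-75],0],[1,[0,0,-75],0]]'; python3 -m jog '[[1,[0,-40,0],0],[1,[0,-72,0],0],[1,[0,-72,0],0],[1,[0,-72,0],0]]';  python3 -m jog '[[1,[0,0,40],0],[1,[0,0,75],0],[1,[0,0,75],0],[1,[0,0,75],0]]'
python3 - <<'E'
from h import *
p=manip.read_camera('wrist'); save(p,'wrist3'); s=manip.read_state(); print(s['ee_pos'],s['wrist_force'],s['clock'])
d=s['ee_pos'][:2]-G;a=np.radians(YAW);print(d@[np.cos(a),np.sin(a)],d@[-np.sin(a),np.cos(a)])
E
```

```text
clock: 6.3
ee_pos: [530.5, 129.5, 172.4]
ee_rot: [0.88, 0.474, 0.0, 0.0]
wrist_force: [-0.8, -0.6, -0.7]
grip_width: -0.0
clock: 6.7
ee_pos: [470.0, 169.3, 171.4]
ee_rot: [0.88, 0.475, -0.001, -0.0]
wrist_force: [-0.3, 0.9, -0.4]
grip_width: -0.2
clock: 7.1
ee_pos: [470.9, 168.6, 97.0]
ee_rot: [0.881, 0.474, -0.001, -0.0]
wrist_force: [0.7, -0.1, 0.5]
grip_width: -0.0
[471.33915764 168.83987757  97.92450924] [0.22694476 0.20221529 0.19110465] 7.15
-200.98651383169226 0.2403703640220884
```

View pics/wrist3.png

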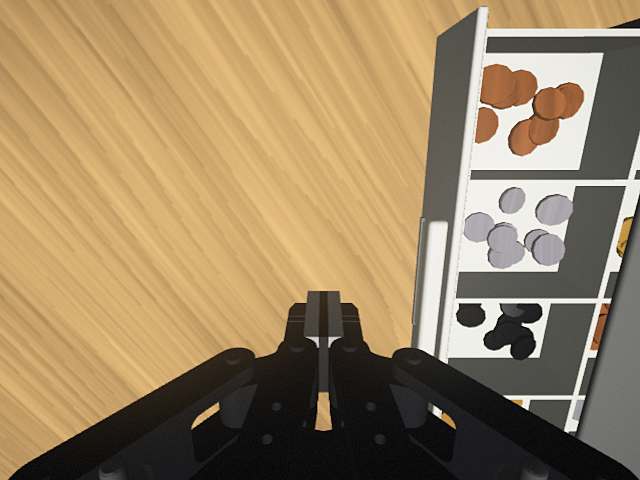

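Run:
```python
from h import *
a=np.radians(YAW)
s=manip.read_state(); T=s['ee_pos']; R=Ro.from_quat(s['ee_rot']).as_matrix(); print(T, manip.grasp_offset)
for n in ['wrist','side','scene']:
    p=manip.read_camera(n); P=cloud(p); L=(P-T)@R
    m=(abs(L[:,0])<25)&(abs(L[:,1])<30)&(L[:,2]<40)&(L[:,2]>-60)
    print(n,m.sum()); 
    for lo in range(-60,40,5):
        k=m&(L[:,2]>=lo)&(L[:,2]<lo+5)
        if k.sum(): print('  ',lo,k.sum(),L[k].min(0).round(),L[k].max(0).round())
    if n=='wrist':
        f=240/np.tan(np.radians(p['fovy'])/2)
        for v in range(270,345,6):
            z=p['depth'][v,315]; X=(np.array([(315-p['cx'])/f*z,(v-p['cy'])/f*z,z])-p['t'])@np.array(p['R']); print(v,z,((X-T)@R).round(1))
    else:
        f=240/np.tan(np.radians(p['fovy'])/2); c=p['R']@T+p['t']; u=f*c[0]/c[2]+p['cx'];v=f*c[1]/c[2]+p['cy'];print('tip px',u,v)
        im=cv2.resize(p['img'][int(v)-70:int(v)+50,int(u)-80:int(u)+80,::-1],None,fx=5,fy=5,interpolation=cv2.INTER_NEAREST); cv2.circle(im,(int((u%1+80)*5),int((v%1+70)*5)),5,(0,0,255),2); cv2.imwrite(f'pics/zoom_{n}3.png',im)
```

```text
[471.33915764 168.83987757  97.92450924] 18.700000000000003
wrist 2957
   -60 452 [-12. -14. -60.] [ 11.  13. -55.]
   -55 563 [  5. -14. -55.] [ 11.  13. -50.]
   -50 527 [  5. -14. -50.] [ 11.  13. -45.]
   -45 469 [  5. -14. -45.] [ 11.  13. -40.]
   -40 440 [  5. -14. -40.] [ 11.  14. -35.]
   -35 367 [  5. -14. -35.] [ 11.  14. -30.]
   -30 139 [  6. -12. -30.] [ 11.  12. -25.]
270 284.66498 [-33.4  -6.5  97.5]
276 286.35492 [-38.4  -6.5  97.6]
282 289.78387 [-44.3  -6.6  99.4]
288 290.29904 [-49.   -6.6  98.4]
294 151.19725 [  9.7  -3.6 -28.8]
300 146.09946 [  9.8  -3.5 -34.2]
306 141.61542 [  9.7  -3.4 -38.9]
312 136.84927 [  9.9  -3.3 -43.9]
318 132.92433 [  9.8  -3.2 -48. ]
324 127.682434 [ 10.5  -3.1 -53.3]
330 124.93065 [ 10.1  -3.  -56.3]
336 122.23201 [  9.7  -2.9 -59.3]
342 121.455154 [  8.2  -2.9 -60.6]
side 52
   -60 2 [ 12.  -5. -58.] [ 13.   4. -57.]
   -55 7 [  7. -10. -55.] [ 12.   6. -50.]
   -50 9 [  7. -12. -50.] [ 13.   7. -46.]
   -45 8 [  9. -10. -44.] [ 13.   6. -40.]
   -40 11 [ -0. -13. -40.] [ 13.   4. -36.]
   -35 11 [ -4. -12. -35.] [ 13.   7. -30.]
   -30 4 [  8.  -7. -29.] [ 12.  -0. -25.]
tip px 287.7272902940667 295.27557661607653
scene 159
   -60 17 [  5. -12. -59.] [ 14.  15. -55.]
   -55 24 [ -2. -12. -55.] [ 14.  15. -50.]
   -50 29 [ -6. -16. -50.] [ 15.  13. -45.]
   -45 30 [ -7. -11. -45.] [ 15.  16. -40.]
   -40 24 [ -9. -12. -40.] [ 15.  14. -35.]
   -35 18 [ -2.  -7. -35.] [ 14.  14. -30.]
   -30 13 [ -5.  -5. -30.] [ 13.  11. -25.]
   -25 4 [  1.   3. -24.] [  9.   5. -23.]
tip px 383.63225111709744 255.23918484411348
```

View pics/zoom_side3.png

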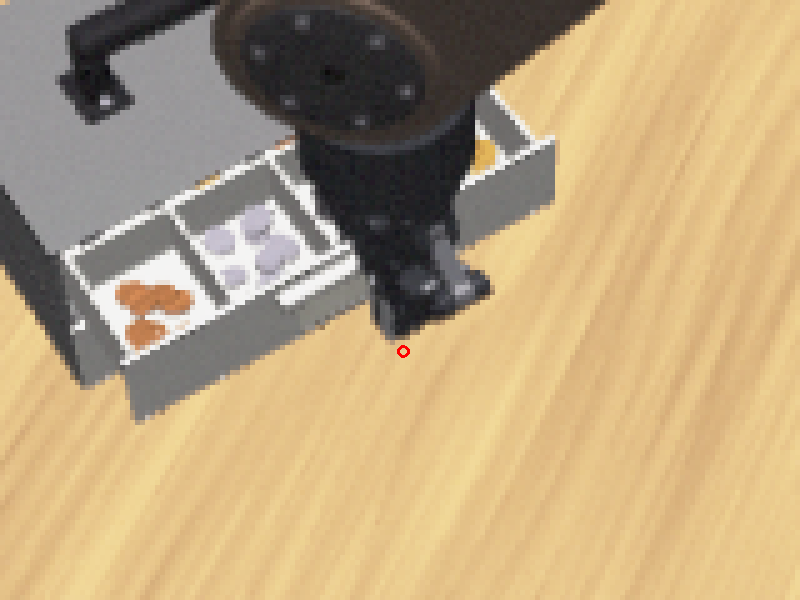

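View pics/zoom_scene3.png

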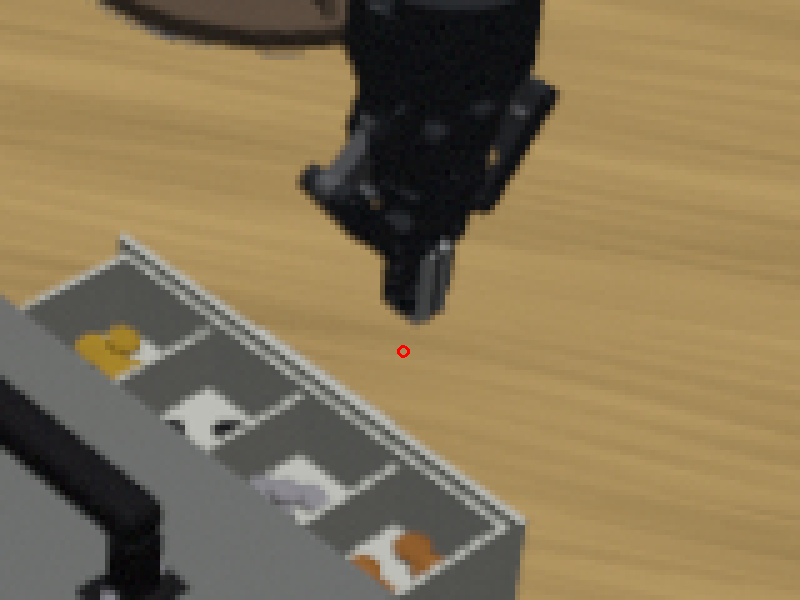

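All three cameras show the true finger end about 26 mm behind the reported TCP when shut. That explains the miss: the tips passed over the 117 mm drawer front. I'll work from the observed tip instead. Putting it at z≈98 means TCP z≈72, and I'll check contact by force and picture.

```bash
python3 -m jog '[[1,[0,0,13],0],[1,[0,0,26],0],[1,[0,0,26],0],[1,[0,0,26],0]]';  python3 -m jog '[[1,[0,10,0],0],[1,[0,20,0],0],[1,[0,27,0],0],[1,[0,31,0],0],[1,[0,34,0],0],[1,[0,37,0],0],[1,[0,40,0],0],[1,[0,40,0],0]]'
python3 - <<'E'
from h import *
p=manip.read_camera('wrist'); save(p,'wrist4'); s=manip.read_state(); print(s['ee_pos'],s['wrist_force'],s['clock'])
P=cloud(p);d=P[:,:2]-G;a=np.radians(YAW); cx=d@[np.cos(a),np.sin(a)]; cy=d@[-np.sin(a),np.cos(a)]
m=(P[:,2]>101)&(P[:,2]<120)&(cx>-200)&(cx<-60)
for y0,y1 in [(18,35),(45,100)]:
  k=m&(cy>y0)&(cy<y1); print(k.sum(),np.percentile(cx[k],[1,5,25]).round(1))
d=s['ee_pos'][:2]-G;print(d@[np.cos(a),np.sin(a)],d@[-np.sin(a),np.cos(a)])
E
```

```text
clock: 7.7
ee_pos: [470.8, 169.1, 72.0]
ee_rot: [0.88, 0.474, 0.0, 0.0]
wrist_force: [-0.1, 0.2, 0.2]
grip_width: 0.2
clock: 8.5
ee_pos: [504.0, 146.9, 71.1]
ee_rot: [0.881, 0.474, -0.0, 0.0]
wrist_force: [1.0, 0.2, 0.1]
grip_width: -0.2
[503.94648951 146.94875795  71.11595032] [-0.35774982  0.67510928  0.46190764] 8.55
2207 [-147.9 -147.4 -143.8]
7677 [-140.  -139.9 -139. ]
-161.71371276619936 -0.0856758866812826
```

View pics/wrist4.png

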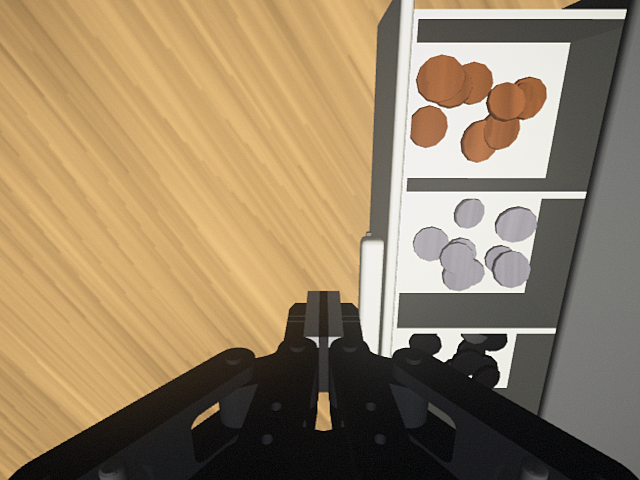

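The finger backs are now on the lip (column about 362) and the drawer has moved 8 mm. I'll keep pushing and slow down near home.

```bash
cat > chk.py <<'E'
from h import *
import sys
p=manip.read_camera('wrist'); save(p,sys.argv[1]); s=manip.read_state(); print(s['ee_pos'],s['wrist_force'],s['clock'])
P=cloud(p);d=P[:,:2]-G;a=np.radians(YAW); cx=d@[np.cos(a),np.sin(a)]; cy=d@[-np.sin(a),np.cos(a)]
m=(P[:,2]>101)&(P[:,2]<119)&(cx>-200)&(cx<-60)
for y0,y1 in [(18,33),(45,100)]:
  k=m&(cy>y0)&(cy<y1); print('lip/front',k.sum(),np.percentile(cx[k],[1,5,25]).round(1))
m=(P[:,2]>119.5)&(P[:,2]<124)&(cx>-90)&(cx<-30)&(cy>40)&(cy<100)
if m.sum()>5: print('top edge',np.percentile(cx[m],[1,3,10]).round(1))
d=s['ee_pos'][:2]-G;print('tcp',d@[np.cos(a),np.sin(a)],d@[-np.sin(a),np.cos(a)])
E
python3 -m jog '[[1,[0,6,0],0],[1,[0,12,0],0],[1,[0,18,0],0],[1,[0,24,0],0],[1,[0,30,0],0],[1,[0,36,0],0],[1,[0,41,0],0],[1,[0,44,0],0],[1,[0,46,0],0],[1,[0,46,0],0]]'; python3 chk.py wrist5
```

```text
clock: 9.55
ee_pos: [542.5, 121.6, 71.2]
ee_rot: [0.881, 0.474, 0.0, 0.0]
wrist_force: [-0.1, -1.1, -1.0]
grip_width: -0.2
[542.4108012  121.66371923  71.18917984] [-1.11100512  0.94297147  1.52303918] 9.6
lip/front 1598 [-101.8 -101.5  -98.5]
lip/front 4931 [-94.  -93.9 -93.7]
top edge [-76.3 -75.4 -72.2]
tcp -115.68293751330289 -0.02097367252558681
```

```bash
python3 -m jog '[[1,[0,2,0],0],[1,[0,4,0],0],[1,[0,5,0],0],[1,[0,6,0],0],[1,[0,7,0],0],[1,[0,8,0],0],[1,[0,9,0],0],[1,[0,10,0],0],[1,[0,10,0],0]]'; python3 chk.py wrist6
```

```text
clock: 10.5
ee_pos: [550.7, 116.1, 71.2]
ee_rot: [0.88, 0.474, 0.0, 0.0]
wrist_force: [-1.1, 1.2, 1.5]
grip_width: 0.2
[550.70772231 116.12720508  71.20293845] [-2.09009827  1.69614222  1.04740251] 10.55
lip/front 1587 [-92.3 -92.  -88.9]
lip/front 4640 [-84.5 -84.4 -84.2]
top edge [-76.2 -75.3 -72.1]
tcp -105.70852624902581 -0.07582540733052928
```

View pics/wrist6.png

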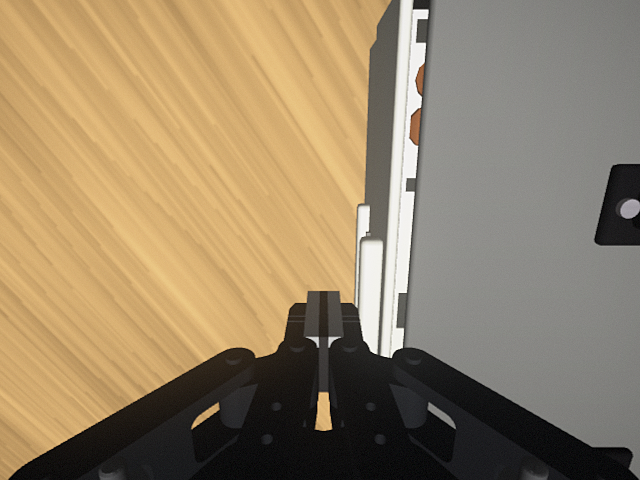

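```bash
python3 -m jog '[[1,[0,1,0],0],[1,[0,2,0],0],[1,[0,3,0],0],[1,[0,4,0],0],[1,[0,4,0],0]]'; python3 chk.py wrist7
```

```text
clock: 11.05
ee_pos: [553.9, 114.0, 71.1]
ee_rot: [0.881, 0.474, -0.0, -0.0]
wrist_force: [-3.0, 3.1, 1.5]
grip_width: 0.2
[553.85041362 114.02912353  71.15746174] [-1.78540165  1.98550872  0.71760466] 11.1
lip/front 1494 [-88.5 -88.2 -85.4]
lip/front 4060 [-80.7 -80.6 -80.4]
top edge [-76.2 -75.3 -72. ]
tcp -101.92990363508403 -0.09741326742833832
```

```bash
python3 -m jog '[[1,[0,1,0],0],[1,[0,2,0],0],[1,[0,2,0],0]]'; python3 chk.py wrist8
```

```text
clock: 11.4
ee_pos: [554.9, 113.1, 71.1]
ee_rot: [0.88, 0.474, -0.001, -0.0]
wrist_force: [-5.3, 3.6, 3.4]
grip_width: 0.2
[554.94336173 113.06576219  71.12617085] [-5.29926254  3.96438422  3.14749207] 11.45
lip/front 1512 [-87.1 -86.8 -83.9]
lip/front 4037 [-79.3 -79.2 -79. ]
top edge [-74.8 -74.  -70.8]
tcp -100.48714637320556 -0.30002653931613543
```

View pics/wrist8.png

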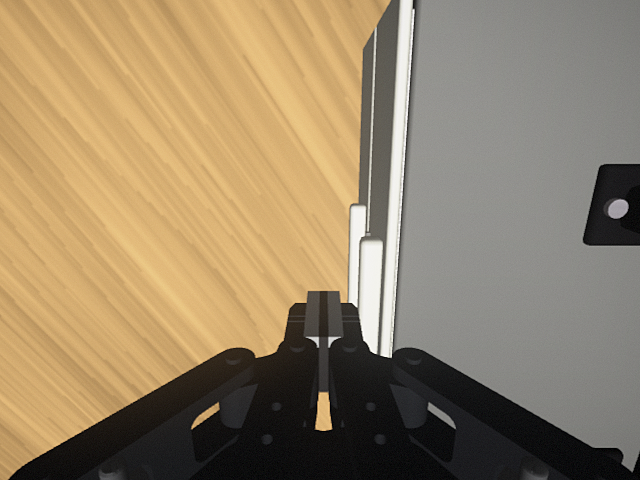

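Force rose to 6.6 N and the chest top edge moved with the drawer (1.4 mm), so the drawer is against its stop. I'll back off and compare the upper front with the lower one.

```bash
python3 -m jog '[[0.9,[0,-10,0],0],[0.9,[0,-40,0],0],[0.9,[0,-70,0],0],[0.9,[0,-70,0],0],[0.9,[0,-70,0],0]]'; python3 chk.py wrist9
python3 - <<'E'
from h import *
p=manip.read_camera('wrist');P=cloud(p);d=P[:,:2]-G;a=np.radians(YAW); cx=d@[np.cos(a),np.sin(a)]; cy=d@[-np.sin(a),np.cos(a)]
for z0 in range(10,124,6):
    o=[]
    for y0,y1 in [(0,34),(50,100)]:
        m=(P[:,2]>=z0)&(P[:,2]<z0+6)&(cx>-110)&(cx<-60)&(cy>y0)&(cy<y1)
        o.append((int(m.sum()),np.percentile(cx[m],[3,50]).round(1)) if m.sum()>5 else None)
    print(z0,o)
E
```

```text
clock: 11.95
ee_pos: [497.3, 151.7, 71.4]
ee_rot: [0.88, 0.475, 0.0, 0.0]
wrist_force: [0.5, -0.1, 1.2]
grip_width: 9.0
[497.8125657  151.43393399  71.38131103] [ 0.3846529  -0.02824251  0.55355745] 12.0
lip/front 2235 [-87.3 -86.9 -85.1]
lip/front 7980 [-79.8 -79.5 -79. ]
top edge [-75.6 -75.4 -74.9]
tcp -169.303608980943 0.2821568247721339
10 [(45, array([-80.6, -78.7])), (312, array([-79.2, -78.6]))]
16 [(291, array([-80.9, -79.7])), (402, array([-79.2, -78.7]))]
22 [(240, array([-80.2, -79.6])), (466, array([-79.2, -78.7]))]
28 [(153, array([-80.1, -79.6])), (481, array([-79.2, -78.7]))]
34 [(6, array([-78.9, -78.8])), (535, array([-79.2, -78.7]))]
40 [None, (577, array([-79.3, -78.7]))]
46 [(238, array([-87.2, -86.6])), (648, array([-79.3, -78.7]))]
52 [(1273, array([-86.6, -81.8])), (698, array([-79.3, -78.7]))]
58 [(593, array([-79.1, -77.7])), (1196, array([-79.2, -77.7]))]
64 [(114, array([-79.2, -78.6])), (436, array([-79.3, -78.7]))]
70 [(481, array([-81.1, -79.9])), (973, array([-79.4, -78.7]))]
76 [(541, array([-80.3, -79.5])), (1094, array([-79.4, -78.7]))]
82 [(592, array([-80.3, -79.5])), (1210, array([-79.4, -78.7]))]
88 [(431, array([-80.4, -79.6])), (1335, array([-79.5, -78.8]))]
94 [(8, array([-79.1, -78.8])), (1570, array([-79.5, -78.8]))]
100 [(316, array([-87.3, -86.7])), (1809, array([-79.6, -78.8]))]
106 [(2594, array([-87.1, -83.2])), (2032, array([-79.6, -78.8]))]
112 [(1683, array([-79.4, -78.2])), (3609, array([-79.6, -78.3]))]
118 [(4015, array([-75.1, -68.9])), (1673, array([-76., -74.]))]
```

View pics/wrist9.png

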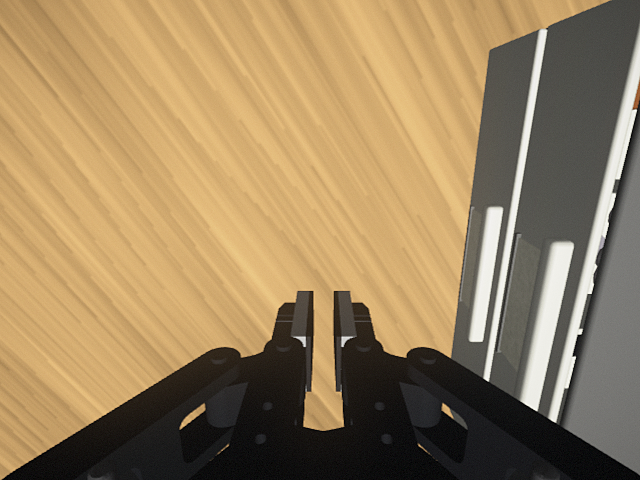

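Home is confirmed: the upper and lower fronts are coplanar (-78.7 for both), and in the picture neither front stands proud. Next I'll rise, open and move over the handle.

```bash
python3 -m jog '[[0,[0,0,-50],0],[0,[0,0,-100],0],[0,[0,0,-140],0],[0,[0,0,-140],0],[0,[0,0,-140],0]]' 80; python3 -m jog '[[0,[0,45,0],0],[0,[0,90,0],0],[0,[0,135,0],0],[0,[0,170,0],0],[0,[0,170,0],0],[0,[0,170,0],0]]'
python3 - <<'E'
from h import *
a=np.radians(YAW)
s=manip.read_state();T=s['ee_pos'];R=Ro.from_quat(s['ee_rot']).as_matrix();print(T,s['clock'])
for n in ['wrist','scene']:
    p=manip.read_camera(n); save(p,n+'10');P=cloud(p);L=(P-T)@R
    d=P[:,:2]-G; cx=d@[np.cos(a),np.sin(a)]; cy=d@[-np.sin(a),np.cos(a)]
    m=(P[:,2]>160)&(P[:,2]<171)&(abs(cx)<25)&(abs(cy)<80)
    if m.sum()>30:
        print(n,m.sum(),'cx',np.percentile(cx[m],[1,50,99]).round(1),'cy',np.percentile(cy[m],[1,99]).round(1),np.percentile(P[m,2],[50,95]))
        c,sz,an=cv2.minAreaRect(P[m][:,:2].astype(np.float32));print(c,sz,an)
        f=np.polyfit(cy[m],cx[m],1);print('bar yaw off',np.degrees(np.arctan(-f[0])),'cx at 0',f[1])
    m=(abs(L[:,0])<16)&(abs(L[:,1])<62)&(L[:,2]>-70)&(L[:,2]<10)
    for lo in range(-70,10,5):
        k=m&(L[:,2]>=lo)&(L[:,2]<lo+5)
        if k.sum(): print('  ',lo,k.sum(),L[k].min(0).round(),L[k].max(0).round())
    for q in manip.mark_of('chest_grip',p)[:1]: print(n,q['conf'],atz(p,q['point'],159))
E
```

```text
clock: 12.55
ee_pos: [497.7, 151.0, 211.5]
ee_rot: [0.881, 0.474, 0.001, 0.0]
wrist_force: [-0.6, 0.9, -1.1]
grip_width: 79.4
clock: 13.15
ee_pos: [638.7, 57.1, 208.7]
ee_rot: [0.881, 0.473, -0.002, -0.001]
wrist_force: [0.4, -0.6, 0.0]
grip_width: 85.2
[638.70750205  57.12013045 208.65856329] 13.15
wrist 6283 cx [-8.4  1.6 11.1] cy [-62.9  57.4] [166.38991968 167.66884456]
(638.2411499023438, 54.404815673828125) (124.1556167602539, 20.106098175048828) 56.628822326660156
bar yaw off 0.02740797430298146 cx at 0 1.3372312808671845
   -70 1229 [-12. -57. -70.] [ 11.  56. -65.]
   -65 1305 [-12. -57. -65.] [ 11.  57. -60.]
   -60 1169 [-13. -56. -60.] [ 11.  56. -55.]
   -55 1024 [-12. -56. -55.] [ 11.  56. -50.]
   -50 921 [-12. -57. -50.] [ 11.  56. -45.]
   -45 724 [-12. -56. -45.] [ 11.  56. -40.]
   -40 291 [-12. -49. -40.] [ 10.  45. -35.]
wrist 0.77 [639.25630826  53.81802882 159.        ]
scene 522 cx [-7.8  4.1 12.2] cy [-60.9  60.5] [165.37023197 168.12044245]
(640.2449340820312, 55.64979553222656) (126.73307037353516, 22.7215518951416) 56.97178649902344
bar yaw off 0.14611504032072034 cx at 0 3.406368672750529
   -70 57 [ -8. -58. -70.] [ 14.  55. -65.]
   -65 61 [ -9. -57. -65.] [ 15.  55. -60.]
   -60 50 [ -7. -58. -60.] [ 15.  56. -55.]
   -55 49 [ -9. -58. -55.] [ 14.  55. -50.]
   -50 54 [ -9. -60. -50.] [ 15.  55. -45.]
   -45 38 [ -8. -56. -45.] [ 14.  53. -40.]
   -40 14 [ -9. -47. -40.] [ 10.  47. -35.]
   -35 1 [  3.  45. -35.] [  3.  45. -35.]
scene 0.6 [639.49780393  54.70845718 159.        ]
```

View pics/wrist10.png

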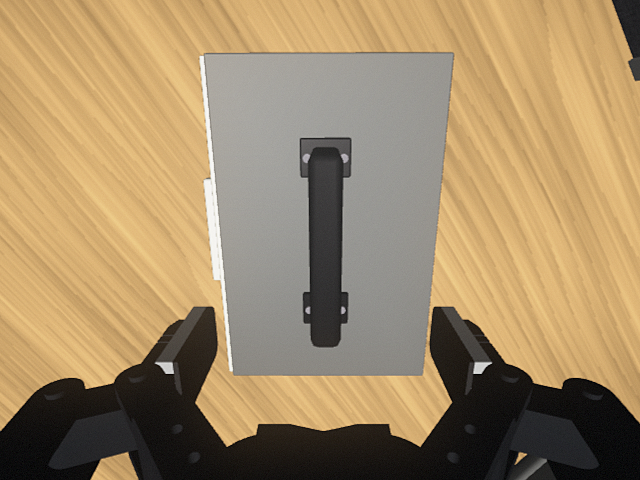

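View pics/scene10.png

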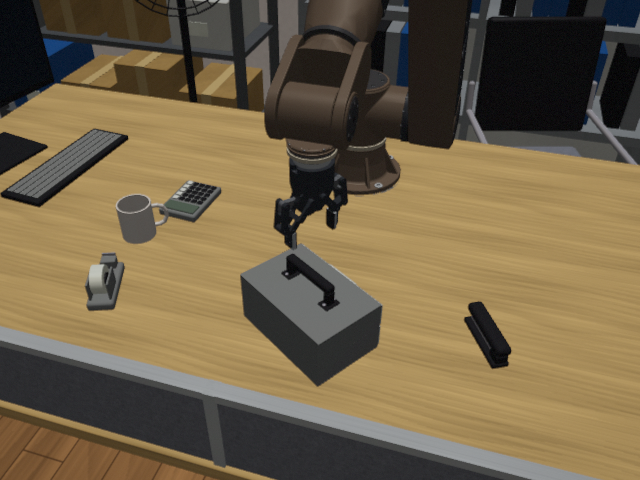

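The fingers straddle the bar, which is centred at pixel (326,247). Yaw is aligned to 0.03°. With the observed tip offset the descent is about 96 mm, with small corrections of -2 mm in x and +1 mm in y.

```bash
python3 -m jog '[[0,[-2,1,25],0],[0,[-2,1,50],0],[0,[-2,1,75],0],[0,[-2,1,96],0],[0,[-2,1,96],0],[0,[-2,1,96],0]]'
python3 -c "
from h import *
p=manip.read_camera('wrist'); save(p,'wrist11');s=manip.read_state();print(s['ee_pos'],s['wrist_force'])
p=manip.read_camera('scene'); cv2.imwrite('pics/scene11.png',cv2.resize(p['img'][180:390,220:420,::-1],None,fx=2.8,fy=2.8))"
```

```text
clock: 13.95
ee_pos: [638.8, 56.0, 115.8]
ee_rot: [0.88, 0.474, 0.0, 0.0]
wrist_force: [-0.4, -0.3, 0.1]
grip_width: 85.5
[639.16965261  55.92078936 116.47482017] [-0.28313116 -0.20460122  0.62164612]
```

View pics/wrist11.png

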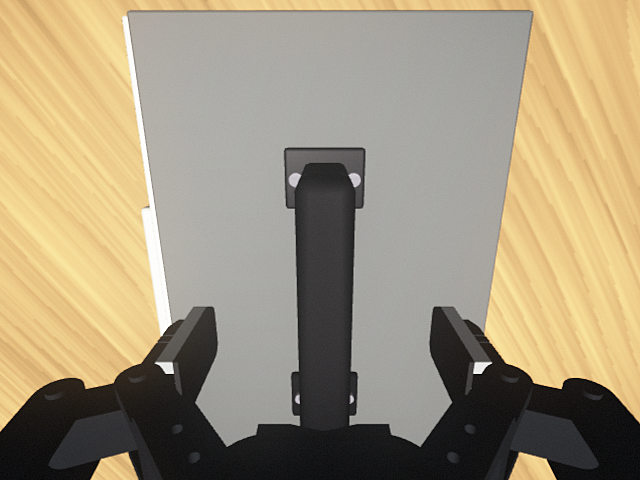

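View pics/scene11.png

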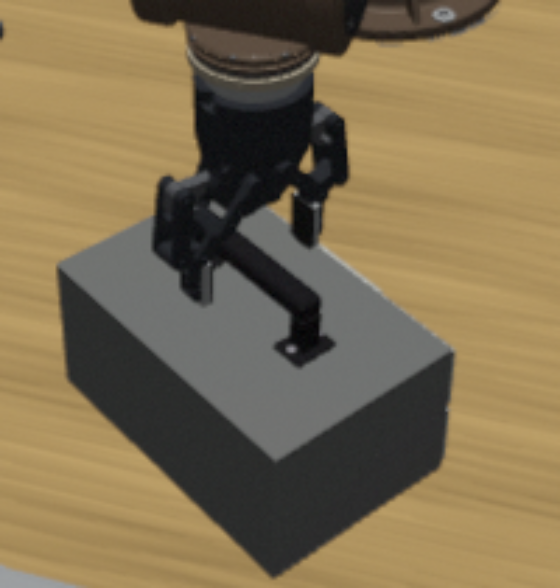

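```bash
python3 -m jog '[[0,[-1,0,4],0],[0,[-1,0,4],0],[0.3,[-1,0,4],0],[0.5,[-1,0,4],0],[0.6,[-1,0,4],0],[0.7,[-1,0,4],0],[0.75,[-1,0,4],0],[0.8,[-1,0,4],0],[1,[-1,0,4],0],[1,[-1,0,4],0],[1,[-1,0,4],0],[1,[-1,0,4],0]]' 80
python3 -c "
from h import *
p=manip.read_camera('wrist'); save(p,'wrist12');s=manip.read_state();print(s['ee_pos'],s['wrist_force'],s['ft_torque'],s['grip_width'],s['clock'])
p=manip.read_camera('scene'); cv2.imwrite('pics/scene12.png',cv2.resize(p['img'][180:390,220:420,::-1],None,fx=2.8,fy=2.8))"
```

```text
clock: 15.25
ee_pos: [638.5, 54.7, 111.3]
ee_rot: [0.881, 0.474, 0.0, 0.0]
wrist_force: [1.5, -2.5, 2.4]
grip_width: 18.8
[638.44870939  54.65811951 111.34631495] [ 0.90735378 -2.00673146  3.6169367 ] [-0.25828498 -0.14575411  0.01230746] 19.242400108753543 15.3
```

View pics/wrist12.png

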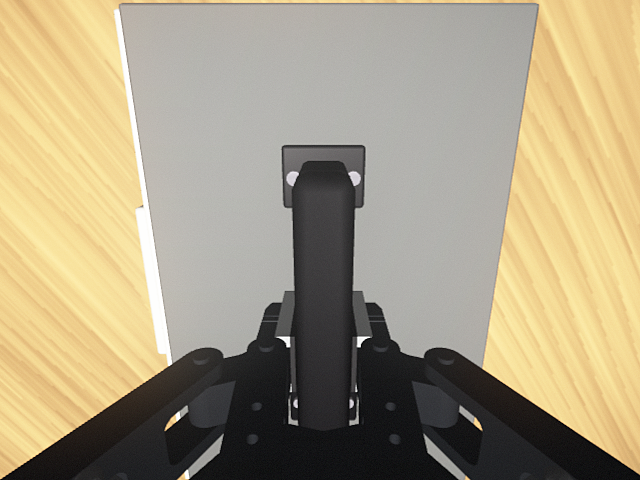

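View pics/scene12.png

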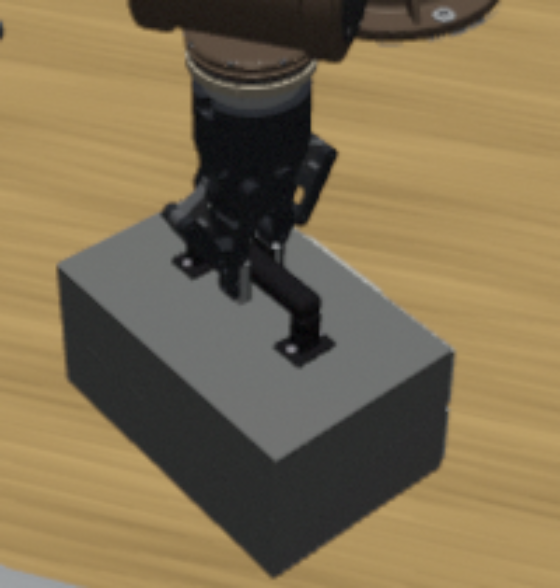

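The bar is gripped at 19 mm and near its middle. I'll lift gently.

```bash
python3 -m jog '[[1,[0,0,-2],0],[1,[0,0,-4],0],[1,[0,0,-7],0],[1,[0,0,-10],0],[1,[0,0,-14],0],[1,[0,0,-18],0],[1,[0,0,-20],0],[1,[0,0,-20],0]]' 100
python3 -c "
from h import *
p=manip.read_camera('wrist'); save(p,'wrist13');s=manip.read_state();print(s['ee_pos'],s['wrist_force'],s['ft_torque'],s['grip_width'],s['clock'])
p=manip.read_camera('scene'); cv2.imwrite('pics/scene13.png',cv2.resize(p['img'][170:380,220:420,::-1],None,fx=2.8,fy=2.8))"
```

```text
clock: 16.15
ee_pos: [638.4, 54.8, 131.6]
ee_rot: [0.881, 0.474, 0.0, 0.0]
wrist_force: [0.5, -0.3, -6.7]
grip_width: 18.9
[638.28229609  54.76527142 131.33693189] [-0.61429251 -0.02755451 -7.82019218] [ 0.00179661  0.01341448 -0.03830264] 18.645826447280097 16.2
```

View pics/scene13.png

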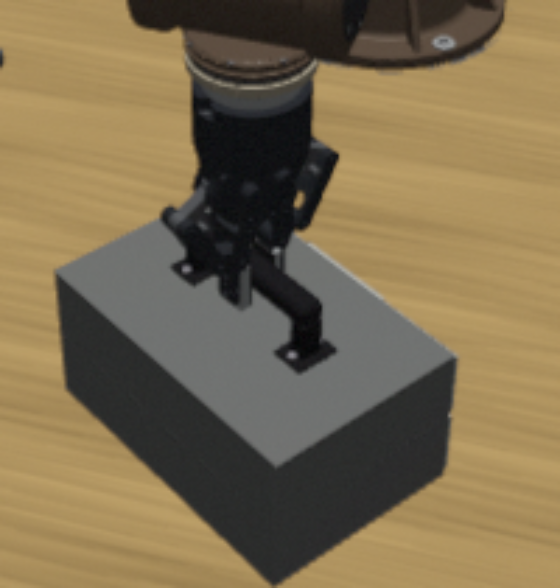

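```bash
python3 -m jog '[[1,[0,0,-3],0],[1,[0,0,-8],0],[1,[0,0,-15],0],[1,[0,0,-23],0],[1,[0,0,-32],0],[1,[0,0,-42],0],[1,[0,0,-52],0],[1,[0,0,-62],0],[1,[0,0,-72],0],[1,[0,0,-82],0],[1,[0,0,-91],0],[1,[0,0,-98],0],[1,[0,0,-103],0],[1,[0,0,-107],0],[1,[0,0,-109],0],[1,[0,0,-110],0],[1,[0,0,-110],0],[1,[0,0,-110],0],[1,[0,0,-110],0],[1,[0,0,-110],0]]'
cat > fin.py <<'E'
from h import *
a=np.radians(YAW)
s=manip.read_state();print(s['ee_pos'],s['wrist_force'],s['ft_torque'],s['grip_width'],s['clock'],np.abs(s['qd']).max())
for n in ['wrist','side','scene']:
    p=manip.read_camera(n); save(p,n+'14'); P=cloud(p); d=P[:,:2]-G; cx=d@[np.cos(a),np.sin(a)]; cy=d@[-np.sin(a),np.cos(a)]
    m=(abs(P[:,2]-251)<9)&(abs(cx)<72)&(abs(cx)>16)&(abs(cy)<112)
    if m.sum()>50:
        A=np.c_[cx[m],cy[m],np.ones(m.sum())]
        for _ in range(3):
            z=P[m,2]; c=np.linalg.lstsq(A,z,rcond=None)[0]; r=abs(A@c-z)<3; idx=np.flatnonzero(m); m=np.zeros_like(m); m[idx[r]]=True; A=A[r]
        print(n,m.sum(),'top z',c[2].round(1),'tilt deg x,y',np.degrees(np.arctan(c[:2])).round(2))
    if n!='side':
        for z0 in (150,170,190,205,222,240):
            k=(P[:,2]>=z0)&(P[:,2]<z0+8)&(cx<-60)&(cx>-190)&(abs(cy)<115)
            if k.sum()>5: print(' front',z0,k.sum(),np.percentile(cx[k],[2,50]).round(1))
    for t,z in [('mug',0),('stapler',0),('tape_dispenser',0),('calculator',0)]:
        for q in manip.mark_of(t,p)[:1]: print(n,t,round(q['conf'],2),np.round(atz(p,q['point'],z)))
E
python3 fin.py
```

```text
clock: 18.25
ee_pos: [638.3, 54.8, 241.0]
ee_rot: [0.88, 0.474, -0.0, -0.0]
wrist_force: [-0.8, 0.0, -7.0]
grip_width: 18.6
[638.25174257  54.76575654 241.00675555] [-7.61208517e-01  2.05596491e-03 -6.97619716e+00] [-0.00450113 -0.00254173 -0.00142375] 18.591095647249205 18.25 0.0033216617618832584
wrist 87051 top z 250.4 tilt deg x,y [-0.01  0.02]
 front 240 1868 [-84.2 -77.4]
side 2456 top z 250.8 tilt deg x,y [ 0.05 -0.02]
side stapler 0.87 [570. 399.   0.]
side tape_dispenser 0.86 [ 651. -401.    0.]
scene 3726 top z 250.0 tilt deg x,y [0.07 0.05]
 front 240 36 [-79.4 -69. ]
scene mug 0.7 [ 445. -442.   -0.]
scene stapler 0.87 [562. 398.   0.]
scene tape_dispenser 0.59 [ 651. -407.    0.]
scene calculator 0.87 [ 286. -386.   -0.]
```

View pics/side14.png

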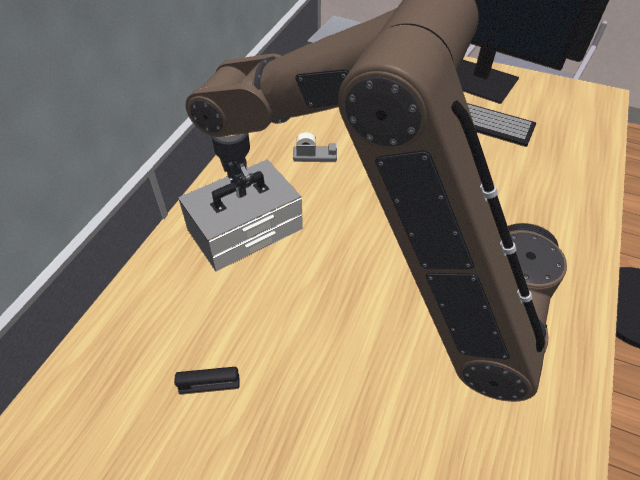

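View pics/scene14.png

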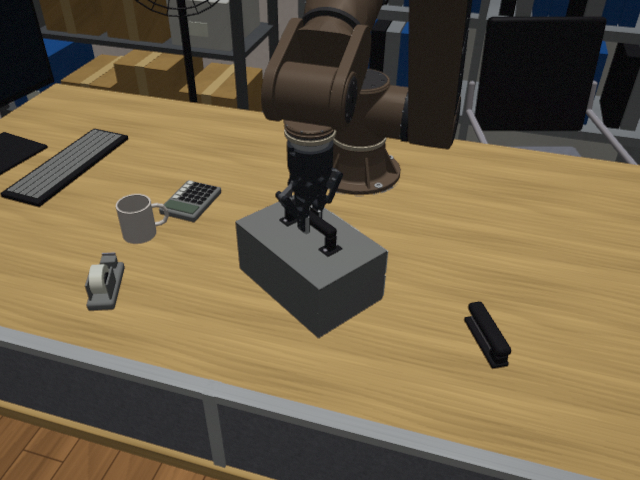

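View pics/wrist14.png

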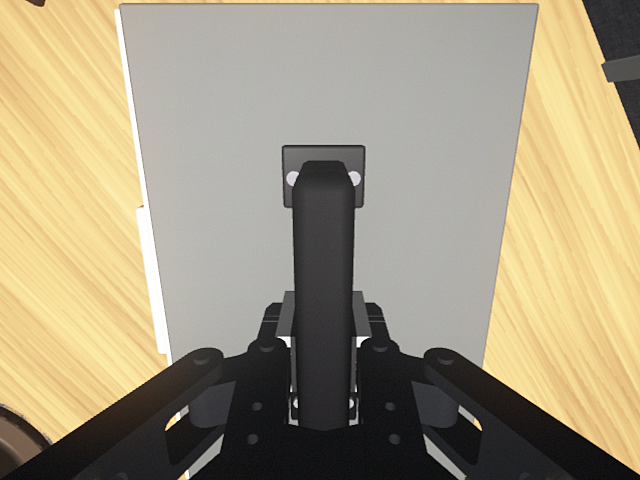

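The chest hangs 129 mm up, level within 0.1°. Both drawers are shut in the side view (fronts flush around (255,235)) and the bystanders are where they were. Handing in.

```bash
python3 -c "
from plant import manip
print(manip.sign_off())"
```

```text
the job is handed in; nothing more can be done
None
```

I pushed the top drawer home while the chest stood on the desk, then lifted the chest by its handle. I handed in with it held about 129 mm clear of the desk, at roughly 18 s of the 48 s allowed.

**Last checks**
- **Drawers:** after the push, the upper and lower fronts lay in one plane in the depth picture. In the air, both look shut in the side view. I did not measure the catch itself.
- **Lift:** the chest's top is at about 250 mm, with a tilt of at most 0.1° in all three cameras.
- **Hold:** the grip is steady at 18.6 mm opening with a 100 N grip. The wrist carries 7 to 8 N and the arm was at rest.
- **Bystanders:** the mug, stapler, tape dispenser and calculator read within the detectors' scatter of up to about 10 mm from where they started, and they look untouched in the pictures.

**What went wrong or disagreed**
- **Missed first push:** the fingers passed over the drawer front and ended above the open drawer, without touching it. All three cameras showed the real fingertips about 26 mm behind the reported TCP when shut, against the description. I used the observed tip from then on.
- **Chest moved slightly:** the chest slid about 1.4 mm at the end of the push, at about 6.6 N, once the drawer was home.

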